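Turn the gift-plaque carousel to its stop and hang a plaque on the free branch

TASK

Push the free branch of the gift-plaque carousel round clockwise (seen from above), without gripping it, until you feel it come up against its stop, and hold it there for half a second with a steady push of about 8 N. Then take the wooden plaque with the green band out of its stand and hang it by its hole on that free branch, pressed home against the collar with the same steady push for half a second, and let go, leaving the carousel against its stop. Never press on the carousel with more than 25 N, neither with the fingers nor with the plaque, and leave everything else on the counter where it stands.

Things in the scene. Friction and masses are not known exactly. Their poses are not given: they have to be found in the camera images.
- head (a joint): turning angle of the carousel's head, rad; grows as the head turns clockwise seen from above. Stiff friction (about 0.18 N m, so about 2 N at 85 mm from the axis) holds it wherever it is left. It ends at a hard stop (it gives less than 0.01 rad); where the stop lies is not marked and must be felt (there the free branch points roughly towards the robot, up to about 20 degrees to either side).
- carousel_axis (a point): point on the carousel's upright turning axis at the height of the branches (160 mm above the counter). Its frame turns with the head: the free branch points along -x of this frame; z up. The carousel: round dark foot 110 mm across, thin post, dark sleeve 32 mm across from 136 to 176 mm height with a small knob up to 196 mm; three level brass branches 120 degrees apart, two of which already carry plaques fixed to them; the third is free.
- free_collar (a point): centre of the front face of the collar (26 mm across) at the root of the free branch, 32 mm from the axis; same axes as carousel_axis, so the free branch runs from here along -x, level: a brass rod 9 mm thick, with a round bead 12.6 mm across near its tip.
- free_tip (a point): outermost point of the free branch (front of the bead), 104 mm from the axis and 72 mm from the collar face
- plaque: light wooden plaque with a green band across it 36 mm above its lower edge, 10 mm thick (x) x 40 mm wide (y) x 85 mm high (z), 40 to 80 g; origin at the centre of its underside. The top 6 mm are only 28 mm wide. It stands upright in a slot of the wooden stand, 22 mm deep in it, with 2 mm play; front and back are alike.
- plaque_hole (a point): centre of the plaque's round through hole, 16 mm across, 55 mm above its underside and 30 mm below its top; the hole runs along the plaque's x
- stand: wooden slotted stand for the plaque, 40 (x) x 62 (y) x 26 mm high, fixed; slot 14 x 44 mm; origin at the centre of its underside; the plaque's width lies along its y
- ribbon_spool: ribbon spool, 62 mm across, 24 mm high; origin at the centre of its underside; loose bystander
- timer: white square minute timer, 56x56x27 mm; origin at the centre of its underside; loose bystander
- bell: counter bell with black foot, 82 mm across, 56 mm high; origin at the centre of its underside; loose bystander
- cocoa_tin: round tin, 60 mm across, 64 mm high; origin at the centre of its underside; loose bystander
- mini_box: white gift box with gold ribbon, 55x55x43 mm; origin at the centre of its underside; loose bystander
- seal_stamp: upright stamp with red handle, 25 mm across, 66 mm high; origin at the centre of its underside; loose bystander
- sticker_roll: roll of paper seals, 61 mm across, 21 mm high; origin at the centre of its underside; loose bystander

How it is judged (in metres and radians):
On the way, in this order (a step that is already met when the one before it is completed fails the run):
1. the carousel is pushed with the fingers firmly (4 to 13 N) against its clockwise stop (within 0.03 rad) (value of joint head above 1.47 rad and contact force between the fingers and head between 4 and 13 N), for 0.3 s.
2. the plaque, its hole on the free branch, is pressed home against the collar (within 10 mm of it, 4 to 13 N) (x of plaque_hole in the frame of free_collar between -0.015 and 0 m and y of plaque_hole in the frame of free_collar between -0.008 and 0.008 m and z of plaque_hole in the frame of free_collar between -0.009 and 0.006 m and contact force between plaque and head between 4 and 13 N), for 0.3 s.
At the end, for the whole second after the job is handed in: the plaque hangs by its hole on the free branch, its back within 10 mm of the collar, within 14 degrees of upright and at rest, and the carousel is still within 0.1 rad of its clockwise stop (x of plaque_hole in the frame of free_collar between -0.015 and 0 m and y of plaque_hole in the frame of free_collar between -0.008 and 0.008 m and z of plaque_hole in the frame of free_collar between -0.009 and 0.006 m and value of joint head above 1.4 rad and angle between plaque's own z axis and vertical below 0.25 rad and linear speed of plaque below 0.03 m/s); the robot touches nothing.
It fails at once if the fingers press on the carousel with more than 25 N (contact force between the fingers and head above 25 N).
It fails at once if the plaque presses on the carousel with more than 25 N (contact force between plaque and head above 25 N).
It fails at once if a bystander is moved by more than 20 mm (distance of any of ribbon_spool, timer, bell, cocoa_tin, mini_box, seal_stamp, sticker_roll from where it was at the start of the episode above 0.02 m).
It also fails if it takes over 72 s, if anything falls off the work surface, if the arm or the gripper's body presses on something with over 40 N, if the wrist force passes 120 N, or if a joint passes its speed limit or range.

ROBOT

A 6-joint arm with a two-finger parallel gripper is mounted at the origin on a cart in front of the work surface, level with it; the furniture and walls round the work are solid. World frame = base frame: x ahead of the robot, y to its left, z up, the work surface at z = 0. Lengths are in m, angles in degrees, forces in N, time in s.
With the tool pointing down it reaches from about 0.325 to 0.775 m from the base axis. Payload 5.5 kg.
Tool frame: the origin (TCP) lies at the centre of the arm's flange, where the gripper is bolted on; the fingertips stand 182 mm ahead of it and the grasp point (between the pads) lies 163 mm ahead of it; z points along the fingers, y is the line along which they close (so a half turn about z gives the same grasp; the last joint's range is limited). The gripper opens to 88 mm and grips with 3 to 60 N. Pads are 20 mm wide; open, the fingers measure 115 mm over their backs; the gripper's body (75 mm by 178 mm) begins 61 mm behind the grasp point.
Start: joints at [65.735, 5.22, 70.514, -0, 104.267, -3.249], TCP at [0.215, 0.56, 0.405] pointing down, gripper open.
Joint ranges: [-164.24, 164.24], [-49.07, 125.15], [9.68, 141.18], [-86.29, 266.29], [3.28, 154.24], [-151.56, 151.56]. Speed limits (degrees/s): [147.25, 147.25, 172.46, 180, 180, 180].

INTERFACE

Orientations are given as [roll, pitch, yaw] about the fixed x, y, z axes, in that order (R = Rz(yaw) Ry(pitch) Rx(roll)).
In Python, from station import r gives the robot as it stands. The module is installed in compiled form; this text tells all that it offers. Calls block until the motion is done:
- r.reach(position, orientation): joint-space move of the TCP to a pose.
- r.servo_line(position, rotation=None, speed=0.15): straight line of the TCP; rotation=None keeps the orientation; speed is the mean speed in m/s.
- r.move_joints(angles): joint-space move.
- r.let_go() and r.grab(squeeze=None): open the fingers fully, or close them until they stop; squeeze is the grip in N (None keeps the last).
- r.wait(seconds).
- r.inverse_kinematics(position, orientation): joint angles nearest the present ones, or None.
- r.sense(): the state.
- r.snapshot(name): name is "side" or "top" or "wrist"; returns a dict with "frame" (480x640x3 uint8, red, green, blue), "fx", "fy", "cx", "cy" (pixels), "dist_coeffs" ([k1, k2, p1, p2, k3] as OpenCV has them; the pictures are not rectified), "R" (3x3) and "t" (3): a world point X has camera coordinates R X + t. Camera axes: x right, y down, z forward; pixel columns grow to the right and rows downward; lengths in m; the calibration is good to about 2 mm. A picture is of the moment at which its call begins. There is no depth.
A pose or a line that the arm cannot do raises r.IKError and nothing moves.
- r.hand_in(): hands the job in; it is judged then, once.
The state is a dict: "clock": time; "joints": joint angles; "joint_vel": joint speeds; "joint_torque": joint torques, N m; "tcp_pos": TCP position; "orientation": TCP orientation; "contact_force": force on the tool from outside, world axes, zero at the start; "torque": the same for the moment, N m; "opening": finger opening in m; "gripper_force": force on a finger pad.
Only numpy, scipy, OpenCV 4.12 (cv2) and the standard library are available. Lean on these libraries where they do the work, as an engineer would, in place of code of your own. Each camera call takes 0.05 s, during which the arm holds its last target. There are 200 camera calls.

## Working session

There is one attempt and no reset: what is moved stays moved. The work goes in short steps, each a Python script; the robot and the scene stay as the last script left them, time stands still between calls to the robot, and variables do not carry over. Pictures are saved under pics/ and viewed, at most 10 in all, crops included, and the job is handed in when it is done.

```bash
mkdir -p pics
python3 - <<'E'
from station import r
import cv2
for n in("side","top"):
    s=r.snapshot(n); cv2.imwrite(f"pics/{n}0.png",s["frame"][:,:,::-1])
    print(n,s["fx"],s["fy"],s["cx"],s["cy"],s["dist_coeffs"],s["R"],s["t"])
print(r.sense())
E
```

```text
side 437.23981517320664 437.23981517320664 325.69725367412764 241.1561397239942 [0.00256116 0.         0.         0.         0.        ] [[-0.9968571  -0.0785507  -0.01028151]
 [-0.02641306  0.4519092  -0.89167282]
 [ 0.07468783 -0.88859882 -0.45256366]] [0.54788224 0.14476476 0.97192846]
top 442.00067311050014 442.00067311050014 319.80856948493783 242.45798047752717 [0.0158164 0.        0.        0.        0.       ] [[-0.00253409 -0.99999172  0.00318275]
 [-0.9972267   0.00229032 -0.07438864]
 [ 0.07438074 -0.00336243 -0.99722425]] [-0.0711      0.54648982  1.19151494]
{'clock': 0.1, 'joints': array([ 6.57358431e+01,  5.25809657e+00,  7.05750875e+01,  5.31669462e-04,
        1.04266170e+02, -3.24768237e+00]), 'joint_vel': array([-0.07731907, -0.15308473, -0.10794692, -0.00478092,  0.10225405,
        0.03849152]), 'joint_torque': array([ 2.71252007e-03, -4.47853446e+01, -4.07571852e+01,  7.01529393e-02,
        2.83247943e-02, -9.92497144e-05]), 'tcp_pos': array([0.21519309, 0.56013588, 0.40362591]), 'orientation': array([-1.79900835e+02, -6.14329518e-03,  1.58983651e+02]), 'contact_force': array([1.05982679, 0.39297402, 0.45702126]), 'torque': array([0.00069561, 0.0259428 , 0.01889955]), 'gripper_force': 0.0, 'opening': 0.08797293089800465}
```

View pics/side0.png

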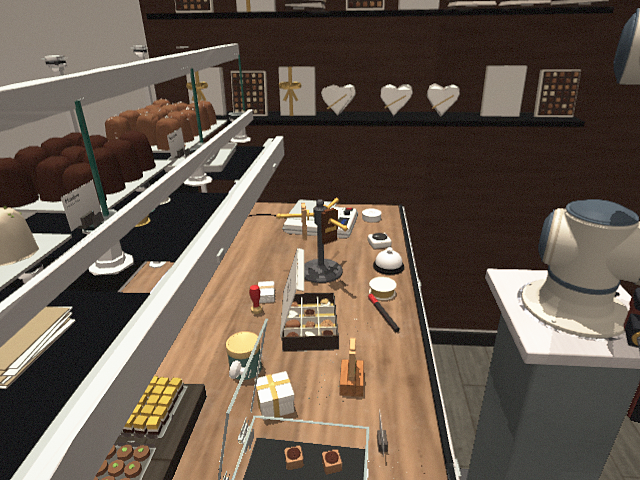

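View pics/top0.png

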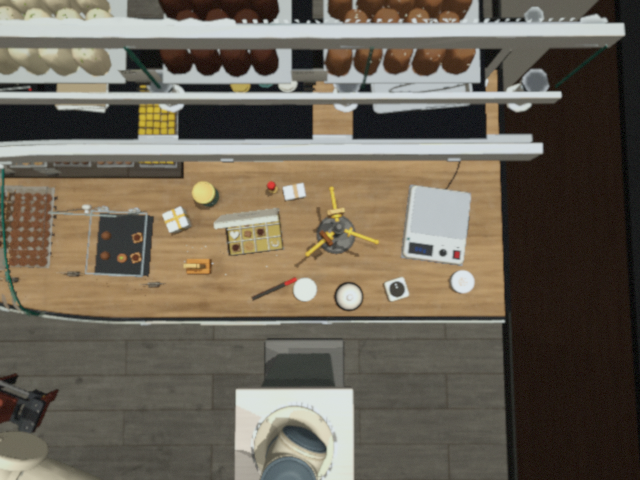

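Side view: the carousel post is at about (322,270) and the stand with its plaque at (352,375). Top view: the carousel is at (337,235) and the stand at (198,267). Next I'll zoom in on the carousel and the stand.

Run:
```python
import cv2,numpy as np
a=cv2.imread("pics/top0.png");b=cv2.imread("pics/side0.png")
A=cv2.resize(a[175:295,280:400],(400,400),interpolation=2)
B=cv2.resize(b[185:295,265:375],(400,400),interpolation=2)
C=cv2.resize(a[240:290,170:270],(400,200),interpolation=2)
D=cv2.resize(b[325:405,310:470],(400,200),interpolation=2)
cv2.imwrite("pics/z.png",np.vstack([np.hstack([A,B]),np.hstack([C,D])]))
```

```text
(no output)
```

View pics/z.png

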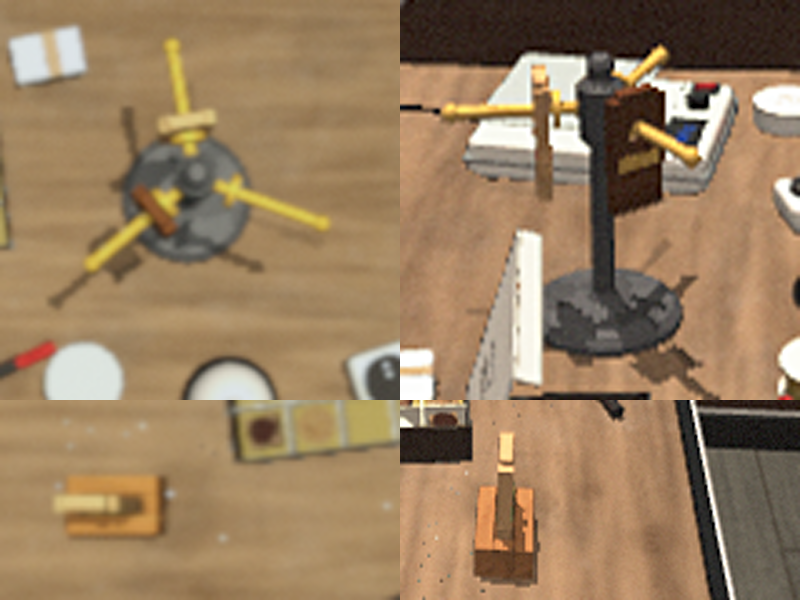

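The zooms show the free branch pointing right (-y) in the top view, with its tip near pixel (378,242). The knob is near (339,226) and the stand near (199,266). The other two branches carry plaques. Now I'll turn these into positions.

```bash
cat > h.py <<'E'
import numpy as np,cv2
from station import r
def K(s): return np.array([[s["fx"],0,s["cx"]],[0,s["fy"],s["cy"]],[0,0,1.]])
def ray(s,p):
    u=cv2.undistortPoints(np.array([[p]],float),K(s),np.array(s["dist_coeffs"]))[0,0]
    R=np.array(s["R"]);return -R.T@np.array(s["t"]),R.T@np.array([*u,1])
def plane(s,p,z):
    o,d=ray(s,p);return o+d*(z-o[2])/d[2]
def proj(s,X):
    R=np.array(s["R"]);return cv2.projectPoints(np.atleast_2d(np.asarray(X,float)),cv2.Rodrigues(R)[0],np.array(s["t"]),K(s),np.array(s["dist_coeffs"]))[0][:,0]
def snap(n,f):
    s=r.snapshot(n);cv2.imwrite(f"pics/{f}.png",s["frame"][:,:,::-1]);return s
E
python3 - <<'E'
from h import *
t=snap("top","t1");d=snap("side","s1")
ax=plane(t,(339.2,226),.196);tip=plane(t,(377.8,242.3),.160)
print("axis",ax,"tip",tip,np.linalg.norm((tip-ax)[:2]))
# stand: orange mask
h=cv2.cvtColor(t["frame"],cv2.COLOR_RGB2HSV)
m=cv2.inRange(h,(8,150,120),(18,255,255));m[:, :170]=0;m[:,230:]=0;m[:240]=0;m[290:]=0
c=max(cv2.findContours(m,0,2)[0],key=cv2.contourArea);q=cv2.minAreaRect(c);print(q)
print("stand",plane(t,q[0],.026), [plane(t,p,.026)[:2].round(3) for p in cv2.boxPoints(q)])
print("side knob ray vs proj",proj(d,[ax[0],ax[1],.196]),"stand",proj(d,plane(t,q[0],.026)))
E
```

```text
axis [ 0.57191169 -0.11750671  0.196     ] tip [ 0.53597029 -0.21263196  0.16      ] 0.10168872890563357
((198.5, 266.0), (14.0, 23.0), 90.0)
stand [0.48261329 0.25687037 0.026     ] [array([0.502, 0.288]), array([0.502, 0.226]), array([0.464, 0.225]), array([0.464, 0.288])]
side knob ray vs proj [[319.3245553  199.47839365]] stand [[352.08796691 369.24320864]]
```

Measurements agree with the given sizes: branch length 0.102 m against 0.104, stand 38×62 mm. Next I go in behind the branch and push with feedback.

```bash
cat >> h.py <<'E'
A=np.array([.572,-.1175])
def pose(th,d,z,rad=.078):
    """th: branch angle (deg) from -y toward -x; d: finger centre offset (clockwise +) from branch line"""
    a=np.radians(th);u=np.array([-np.sin(a),-np.cos(a)]);t=np.array([u[1],-u[0]])
    p=A+rad*u+d*t;return [*p,z],[180,0,(np.degrees(np.arctan2(t[1],t[0])))%360-180]
def force(n=4):
    f=[]
    for _ in range(n): r.wait(.01);f.append(r.sense()["contact_force"])
    return np.mean(f,0)
E
python3 - <<'E'
from h import *
r.grab(5)
for th in(20,60,90,110):
    p,o=pose(th,-.03,.32);print(o,r.inverse_kinematics(p,o))
p,o=pose(20.7,-.035,.43);r.reach(p,o)
r.servo_line([*p[:2],.32],speed=.12);r.wait(.2)
s=r.sense();print(s["clock"],s["opening"],s["tcp_pos"],p,s["orientation"],[force().round(2) for _ in range(3)])
s=snap("wrist","w1")
E
```

```text
[180, 0, np.float64(-20.0)] [-2.25262595e+01  6.37361360e+00  7.78455398e+01 -2.54444375e-14
  9.57808466e+01  8.74737405e+01]
[180, 0, np.float64(-59.999999999999986)] [-2.28966814e+01 -2.42374317e+00  8.68425129e+01 -2.54444375e-14
  9.55812303e+01  1.27103319e+02]
[180, 0, np.float64(-89.99999999999999)] None
[180, 0, np.float64(-110.0)] None
5.775 0.0005951960806595343 [ 0.57728418 -0.2028844   0.32100467] [np.float64(0.5771695032642632), np.float64(-0.20283625393700366), 0.43] [ 1.79997010e+02 -9.02657902e-02 -2.07000751e+01] [array([-0.27, -0.46, -0.13]), array([ 0.22,  0.01, -0.09]), array([-0.52, -0.08,  0.09])]
```

View pics/w1.png

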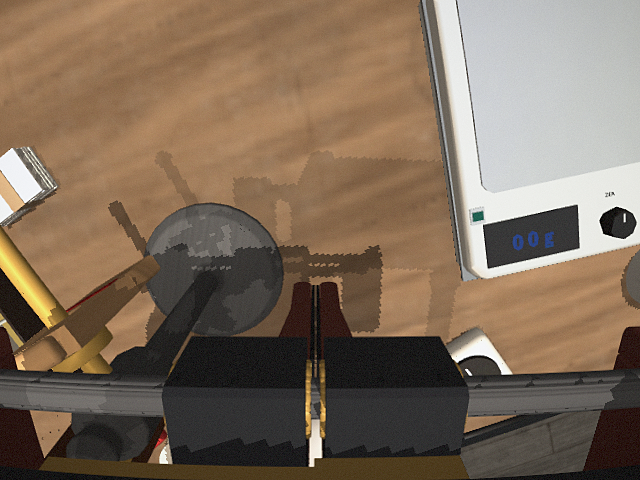

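The wrist view shows the closed fingers behind the branch, clear of the foot at (215,270) and the scale. This yaw runs out of wrist range near the stop, so I'll flip it half a turn and then push.

```bash
sed -i 's/%360-180\]/%360)]/; s/\[180,0,(np/[180,0,((np/' h.py; sed -i 's/((np.degrees(np.arctan2(t\[1\],t\[0\])))%360)/(np.degrees(np.arctan2(t[1],t[0]))%360)/' h.py
python3 - <<'E'
from h import *
for th in(20,60,90,110):
    p,o=pose(th,-.03,.32);print(o[2],r.inverse_kinematics(p,o) is not None)
p,o=pose(20.7,-.035,.32);print(p,o)
r.servo_line([*p[:2],.43],speed=.15);p[2]=.43;r.reach(p,o);r.servo_line([*p[:2],.32],speed=.12);r.wait(.2)
b=force(10);c=r.sense()["clock"];print(b,c)
def tang(th): 
    a=np.radians(th);u=np.array([-np.sin(a),-np.cos(a)]);return np.array([u[1],-u[0]])
d=-.035
while d<-.008:
    d+=.002;p,o=pose(20.7,d,.32);r.servo_line(p,speed=.05)
    f=-(force(2)-b)[:2]@tang(20.7)
    if f>1.2: break
s=r.sense();print("contact d",d,f,s["clock"],s["tcp_pos"])
for th in np.arange(22.5,48,3.):
    p,o=pose(th,d,.32);r.servo_line(p,o,speed=.06);F=force(2)-b;print(th,(-F[:2]@tang(th)).round(2),F.round(2))
print(r.sense()["clock"])
np.save("st.npy",np.array([th,d,*b]))
E
```

```text
160.0 True
120.00000000000001 True
90.00000000000001 True
70.0 True
[np.float64(0.5771695032642632), np.float64(-0.20283625393700366), 0.32] [180, 0, np.float64(159.3)]
[0.2848575  0.2951688  0.25263212] 10.8083
contact d -0.012999999999999987 1.4133990005234411 13.7417 [ 0.55655332 -0.19514204  0.31996845]
22.5 2.32 [ 1.45 -2.57 -1.02]
25.5 0.7 [ 0.17 -1.28 -0.97]
28.5 0.5 [-0.13 -1.29 -0.69]
31.5 1.12 [ 0.21 -1.81  0.23]
34.5 1.52 [ 0.13 -2.5  -0.37]
37.5 1.28 [ 0.03 -2.05  0.91]
40.5 1.22 [-0.06 -1.94  0.02]
43.5 1.37 [ 0.21 -1.78 -0.12]
46.5 1.12 [-0.02 -1.57  0.35]
16.1417
```

Run:
```python
from h import *
th,d,*b=np.load("st.npy");b=np.array(b)
def tang(th): 
    a=np.radians(th);u=np.array([-np.sin(a),-np.cos(a)]);return np.array([u[1],-u[0]])
def go(th,sp,n=2):
    p,o=pose(th,d,.32);r.servo_line(p,o,speed=sp);return -(force(n)-b)[:2]@tang(th)
L=[]
while th<118:
    th+=3 if th<64 else .7
    f=go(th,.04);L.append((round(th,1),round(f,1)))
    if f>4: break
print(L,r.sense()["clock"])
r.wait(.1);L=[]
t0=None
for i in range(60):
    f=-(force(6)-b)[:2]@tang(th);L.append((round(th,2),round(f,1)));c=r.sense()["clock"]
    if t0 is None and 6.8<f<9.5: t0=c
    if t0 and c-t0>.8: break
    if f<6.8: th+=min(.3,(8-f)*.06);go(th,.02,1)
    elif f>9.5: th-=.1;go(th,.02,1)
s=r.sense();print(L,s["clock"],s["tcp_pos"],s["orientation"],force(6)-b)
snap("wrist","w2");snap("top","t2")
np.save("st.npy",np.array([th,d,*b]))
```

```text
[(np.float64(49.5), np.float64(1.1)), (np.float64(52.5), np.float64(1.5)), (np.float64(55.5), np.float64(0.5)), (np.float64(58.5), np.float64(1.1)), (np.float64(61.5), np.float64(1.7)), (np.float64(64.5), np.float64(1.0)), (np.float64(65.2), np.float64(2.2)), (np.float64(65.9), np.float64(2.5)), (np.float64(66.6), np.float64(3.0)), (np.float64(67.3), np.float64(2.6)), (np.float64(68.0), np.float64(2.5)), (np.float64(68.7), np.float64(2.9)), (np.float64(69.4), np.float64(2.2)), (np.float64(70.1), np.float64(1.7)), (np.float64(70.8), np.float64(2.1)), (np.float64(71.5), np.float64(2.5)), (np.float64(72.2), np.float64(2.6)), (np.float64(72.9), np.float64(3.2)), (np.float64(73.6), np.float64(1.9)), (np.float64(74.3), np.float64(2.7)), (np.float64(75.0), np.float64(2.5)), (np.float64(75.7), np.float64(2.4)), (np.float64(76.4), np.float64(2.6)), (np.float64(77.1), np.float64(2.2)), (np.float64(77.8), np.float64(1.8)), (np.float64(78.5), np.float64(2.2)), (np.float64(79.2), np.float64(3.4)), (np.float64(79.9), np.float64(1.9)), (np.float64(80.6), np.float64(1.9)), (np.float64(81.3), np.floa
[... 314 characters left out ...]
[(np.float64(86.9), np.float64(5.4)), (np.float64(87.06), np.float64(6.1)), (np.float64(87.17), np.float64(6.5)), (np.float64(87.26), np.float64(7.0)), (np.float64(87.26), np.float64(7.0)), (np.float64(87.26), np.float64(7.1)), (np.float64(87.26), np.float64(6.9)), (np.float64(87.26), np.float64(6.7)), (np.float64(87.34), np.float64(7.0)), (np.float64(87.34), np.float64(7.4)), (np.float64(87.34), np.float64(7.4)), (np.float64(87.34), np.float64(7.0)), (np.float64(87.34), np.float64(7.4)), (np.float64(87.34), np.float64(7.4)), (np.float64(87.34), np.float64(7.1))] 28.1583 [ 0.49468557 -0.13492181  0.32002633] [1.79987273e+02 1.40830265e-01 9.25670939e+01] [-1.55932125 -7.34673768 -1.14864293]
```

View pics/w2.png

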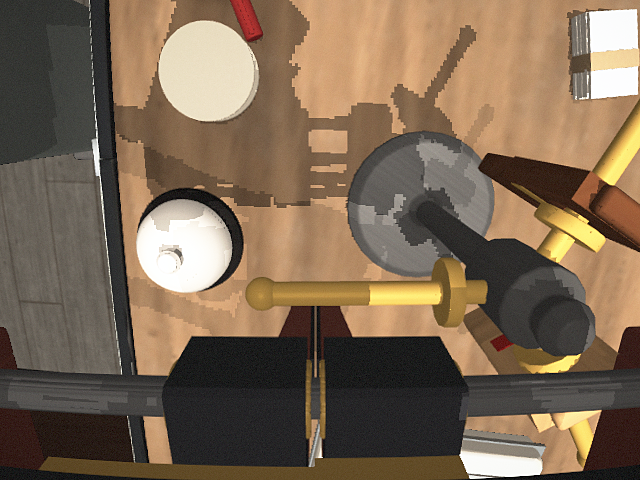

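The stop is clear: force jumped from 2.4 to 5.5 N and held near 7 N. The wrist view shows the branch lying along row 293, with the bead at (262,293), the collar face at about column 437 and the knob at (562,325). I'll locate the branch line from this view, then back off and get the plaque.

Run:
```python
from h import *
s=r.snapshot("wrist")
h=cv2.cvtColor(s["frame"],cv2.COLOR_RGB2HSV)
m=cv2.inRange(h,(18,120,70),(34,255,255))
m[:255]=0;m[335:]=0;m[:,:235]=0;m[:,475:]=0
rows=lambda c:(np.nonzero(m[:,c])[0].min(),np.nonzero(m[:,c])[0].max())
cs=list(range(244,272,6))+list(range(285,425,20))+list(range(428,472,4))
for c in cs:
    if m[:,c].any():
        a,b=rows(c);w=[plane(s,(c,v),.16) for v in(a,b)];print(c,a,b,((w[0]+w[1])/2)[:2].round(4),"w",round(1e3*np.linalg.norm(w[0]-w[1]),1))
print("knob",plane(s,(562,325),.196))
# back off counter-clockwise side, then lift
th,d=np.load("st.npy")[:2]
p,o=pose(th,d-.03,.32);r.servo_line(p,speed=.12);r.servo_line([*p[:2],.40],speed=.2);r.let_go()
s=r.sense();print(s["clock"],s["opening"])
# above stand
r.reach([.4826,.2569,.36],[180,0,180]);s=r.sense();print(s["clock"],s["joints"].round(1),s["tcp_pos"])
snap("wrist","w3")
```

```text
250 282 305 [ 0.4711 -0.1201] w 9.3
256 278 308 [ 0.4734 -0.1198] w 12.1
262 277 309 [ 0.4756 -0.1197] w 12.9
268 279 309 [ 0.4778 -0.12  ] w 12.1
285 282 305 [ 0.4841 -0.1195] w 9.2
305 282 305 [ 0.4915 -0.1191] w 9.2
325 282 305 [ 0.4989 -0.1188] w 9.2
345 282 305 [ 0.5062 -0.1185] w 9.2
365 281 304 [ 0.5136 -0.1178] w 9.2
385 281 304 [ 0.521  -0.1175] w 9.3
405 281 304 [ 0.5285 -0.1172] w 9.3
428 281 304 [ 0.5371 -0.1169] w 9.3
432 272 305 [ 0.5384 -0.1153] w 13.3
436 261 320 [ 0.5401 -0.1162] w 23.9
440 258 324 [ 0.5417 -0.1164] w 26.8
444 258 326 [ 0.5432 -0.1168] w 27.7
448 258 326 [ 0.5448 -0.1168] w 27.7
452 258 326 [ 0.5463 -0.1167] w 27.7
456 260 326 [ 0.5479 -0.117 ] w 27.0
460 265 322 [ 0.5494 -0.1171] w 23.3
464 274 318 [ 0.5511 -0.1179] w 18.1
468 280 303 [ 0.5523 -0.1159] w 9.4
knob [ 0.56710686 -0.11057371  0.196     ]
30.6833 0.0880480645215943
32.2417 [ 24.4  -3.3  83.6  -0.   99.7 -65.5] [0.48300899 0.25611588 0.36017795]
```

View pics/w3.png

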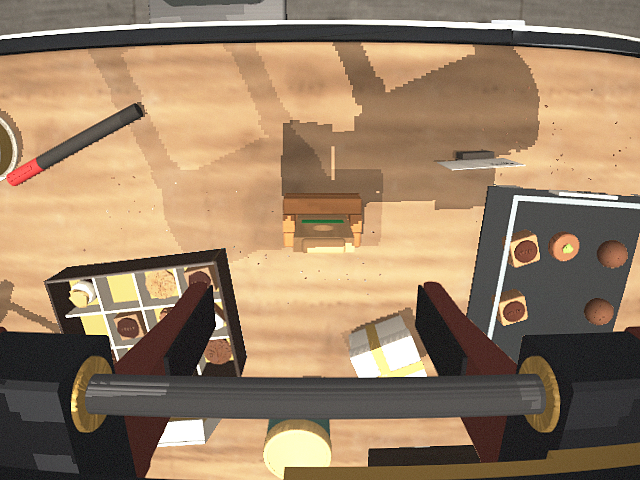

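The branch line is at y≈-0.1195 near x=0.49 with a slope of about 0.048. The contact estimate is -0.1204, so the two agree to about 1 mm. The stand view is square-on, with the plaque top at (328,245) and the green band at (322,221). Now the grasp at yaw 0, so the wrist camera faces the carousel.

Run:
```python
from h import *
s=r.snapshot("wrist");print("plaque top",plane(s,(328,245),.089),"band",plane(s,(322,221),.04),"stand L/R",plane(s,(284,205),.026),plane(s,(362,205),.026))
x,y=.4826,.2569
r.reach([x,y,.36],[180,0,0]);r.servo_line([x,y,.222],speed=.15);b=force(4)
r.grab(35);r.wait(.2);q=r.sense();print(q["opening"],q["gripper_force"],q["tcp_pos"],q["clock"])
if .036<q["opening"]<.043:
    r.servo_line([x,y,.40],speed=.15);q=r.sense();print(q["opening"],force()-b)
    # branch yaw
    r.reach([.42,-.1225,.40],[180,0,2.7]);r.servo_line([.42,-.1225,.323],speed=.12);r.wait(.2)
    print(r.sense()["clock"],r.sense()["tcp_pos"],r.sense()["orientation"],r.sense()["joints"].round(0));snap("wrist","w4")
```

```text
plaque top [0.48396338 0.2650061  0.089     ] band [0.48006524 0.26197089 0.04      ] stand L/R [0.47057333 0.23259144 0.026     ] [0.47069087 0.29335961 0.026     ]
0.039578591607010875 34.99761405866593 [0.48259075 0.25802812 0.22265217] 37.0917
0.03999396613563761 [ 0.23804514 -0.53877899 -0.77915152]
40.8833 [ 0.42014555 -0.12255249  0.32400096] [ 1.79961518e+02 -8.79963397e-02  2.70020438e+00] [-21. -21. 102.  -0.  98.  67.]
```

View pics/w4.png

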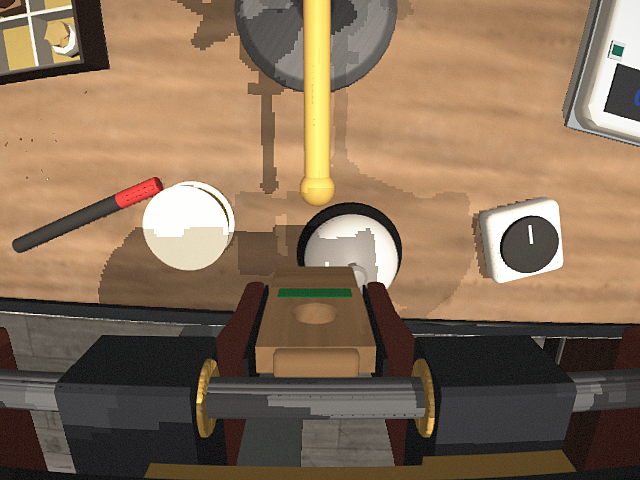

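The wrist view shows the plaque held square. Its hole is at (315,314), the green band spans (279–352, 293) and the bead is at (318,190) ahead. I'll compare the hole with the branch line in this same image, then insert with force feedback.

Run:
```python
from h import *
s=r.snapshot("wrist");q=r.sense();tcp=q["tcp_pos"]
h=cv2.cvtColor(s["frame"],cv2.COLOR_RGB2HSV)
m=cv2.inRange(h,(18,120,70),(34,255,255));m[:,:280]=0;m[:,360:]=0
P=[]
for v in list(range(10,176,12))+[190]:
    c=np.nonzero(m[v])[0];P.append([plane(s,(e,v),.16)[:2] for e in(c.min(),c.max())])
P=np.array(P);mid=P.mean(1);print(mid[[0,5,10,-1]].round(4),np.linalg.norm(P[:,1]-P[:,0],axis=1)[[0,5,10,-1]].round(4))
k=np.polyfit(mid[:-1,0],mid[:-1,1],1);print("line",k,np.degrees(np.arctan(k[0])),"y at .4947",np.polyval(k,.4947))
v=np.nonzero(m[150:230].any(1))[0].max()+150;print("tip row",v,plane(s,(318,v),.16))
g=cv2.inRange(h,(50,100,40),(85,255,200));g[:270]=0;g[310:]=0
ys,xs=np.nonzero(g);print("band",xs.min(),xs.max(),ys.min(),ys.max())
hz=tcp[2]-.16365
w=[plane(s,(c,ys.mean()),hz-.019) for c in(xs.min(),xs.max())];print("band pts",w)
w2=[plane(s,(c,314),hz) for c in(294,336)];print("hole",w2,"tcp",tcp)
for W in(w,w2):
    c=(W[0]+W[1])/2;print("y err of branch vs plaque",np.polyval(k,c[0])-c[1], "plaque vs tcp y",c[1]-tcp[1])
```

```text
[[ 0.5335 -0.117 ]
 [ 0.5149 -0.1179]
 [ 0.4954 -0.1189]
 [ 0.4748 -0.12  ]] [0.0087 0.0083 0.0085 0.012 ]
line [ 0.04980261 -0.14360289] 2.851123953823603 y at .4947 -0.11896554003443602
tip row 205 [ 0.46949204 -0.12064601  0.16      ]
band 278 351 289 297
band pts [array([ 0.42664211, -0.10568896,  0.1409708 ]), array([ 0.42811799, -0.13700304,  0.1409708 ])]
hole [array([ 0.42646928, -0.11349919,  0.1599708 ]), array([ 0.427231  , -0.12967382,  0.1599708 ])] tcp [ 0.42007552 -0.12256637  0.3236208 ]
y err of branch vs plaque -0.0009722522645984194 plaque vs tcp y 0.0012203756622839457
y err of branch vs plaque -0.0007581387550142926 plaque vs tcp y 0.0009798711642974994
```

After taking out the wrist-camera bias of about 1 mm seen on the plaque, the branch is at y = -0.1200 + 0.0498(x-0.4947). That matches the contact estimate, so I'll insert.

Run:
```python
from h import *
O=[180,0,2.85];u=np.array([np.cos(np.radians(2.85)),np.sin(np.radians(2.85))]);Z=.3232
P=lambda x,z=Z:[x,-.1201+.0498*(x-.4947),z]
r.servo_line(P(.45),O,speed=.06);r.wait(.15);b=force(8)
L=[];x=.45
while x<.56:
    x+=.003 if x<.527 else .0006
    r.servo_line(P(x),O,speed=.04);F=force(3)-b;ax=-F[:2]@u;L.append((round(x*1e3,1),F.round(1).tolist()))
    if ax>3.5 or np.abs(F[1:]).max()>5: break
print(L,r.sense()["tcp_pos"],r.sense()["clock"])
np.save("ins.npy",np.array([x,*b]))
```

```text
[(453.0, [0.3, -0.2, 0.1]), (456.0, [0.2, 0.3, 0.5]), (459.0, [-0.1, 0.1, 0.3]), (462.0, [0.5, 0.4, 0.6]), (465.0, [0.1, -0.1, 0.2]), (468.0, [0.0, -0.4, 0.4]), (471.0, [-0.2, -0.8, 0.2]), (474.0, [0.2, 0.0, -0.3]), (477.0, [0.2, -0.1, 0.3]), (480.0, [-0.3, -0.4, -0.2]), (483.0, [0.1, -0.3, 0.4]), (486.0, [0.6, 0.1, -0.2]), (489.0, [-0.0, -0.3, 0.5]), (492.0, [0.2, -0.1, 0.3]), (495.0, [0.2, -0.4, 0.2]), (498.0, [0.2, -0.6, 0.1]), (501.0, [0.0, -0.1, 0.6]), (504.0, [0.2, -0.3, 0.5]), (507.0, [0.5, -0.1, 0.5]), (510.0, [0.4, -0.3, 0.4]), (513.0, [0.9, 0.1, 0.4]), (516.0, [-0.1, 0.0, 0.7]), (519.0, [0.1, -0.4, 0.4]), (522.0, [-0.1, -0.6, 0.3]), (525.0, [0.2, -0.3, 0.1]), (528.0, [0.2, 0.1, -0.5]), (528.6, [0.2, -0.2, 0.1]), (529.2, [-0.0, -0.3, 0.2]), (529.8, [0.5, -0.6, 0.4]), (530.4, [-0.1, -0.1, 0.1]), (531.0, [-0.5, -0.1, 0.1]), (531.6, [0.5, -0.3, 0.1]), (532.2, [0.4, -0.1, -0.0]), (532.8, [0.6, -0.4, -0.1]), (533.4, [-0.0, 0.2, 0.2]), (534.0, [0.5, 0.1, 0.4]), (534.6, [-3.4, 0.2, 1.8]), (535.2, [-6.6, 0.4, 3.0])] [ 0.53462954 -0.11811855  0.32320445] 52.3
```

It slid on without touching and met the collar at x=0.5346, where 0.535 was expected. Now the 8 N hold, then ease off and release.

Run:
```python
from h import *
O=[180,0,2.85];u=np.array([np.cos(np.radians(2.85)),np.sin(np.radians(2.85))])
P=lambda x,z=.3232:[x,-.1201+.0498*(x-.4947),z]
x,*b=np.load("ins.npy");b=np.array(b);L=[];t0=None
for i in range(40):
    f=-(force(6)-b)[:2]@u;L.append((round(x*1e3,2),round(f,1)));c=r.sense()["clock"]
    if t0 is None and 6.7<f<9.5:t0=c
    if t0 and c-t0>.8:break
    if f<6.7:x+=.00015;r.servo_line(P(x),speed=.02)
    elif f>9.5:x-=.0001;r.servo_line(P(x),speed=.02)
print(L,(force(6)-b).round(1))
x-=.0012;r.servo_line(P(x),speed=.03);r.servo_line(P(x,.3205),speed=.03);print((force(4)-b).round(1))
r.let_go();r.wait(.2);q=r.sense();print(q["clock"],q["opening"],(force(4)-b).round(1))
r.servo_line(P(x,.45),speed=.15);q=r.sense();print(q["clock"])
s=snap("side","s5");t=r.snapshot("wrist")
a=cv2.resize(s["frame"][180:300,260:380],(600,600),interpolation=2)[:,:,::-1]
cv2.imwrite("pics/e.png",np.hstack([a[:,100:500],cv2.resize(t["frame"][:,:,::-1],(400,600))]))
```

```text
[(np.float64(535.2), np.float64(6.5)), (np.float64(535.35), np.float64(7.3)), (np.float64(535.35), np.float64(7.4)), (np.float64(535.35), np.float64(7.6)), (np.float64(535.35), np.float64(7.4)), (np.float64(535.35), np.float64(7.4)), (np.float64(535.35), np.float64(7.5)), (np.float64(535.35), np.float64(7.6)), (np.float64(535.35), np.float64(7.6)), (np.float64(535.35), np.float64(7.2)), (np.float64(535.35), np.float64(7.4)), (np.float64(535.35), np.float64(7.4)), (np.float64(535.35), np.float64(7.5)), (np.float64(535.35), np.float64(7.5)), (np.float64(535.35), np.float64(7.4)), (np.float64(535.35), np.float64(7.8)), (np.float64(535.35), np.float64(7.3)), (np.float64(535.35), np.float64(7.4))] [-7.8  0.1  2.6]
[-1.5 -0.5  0.4]
55.1083 0.08806431643237664 [0.1 0.1 0.8]
56.1583
```

View pics/e.png

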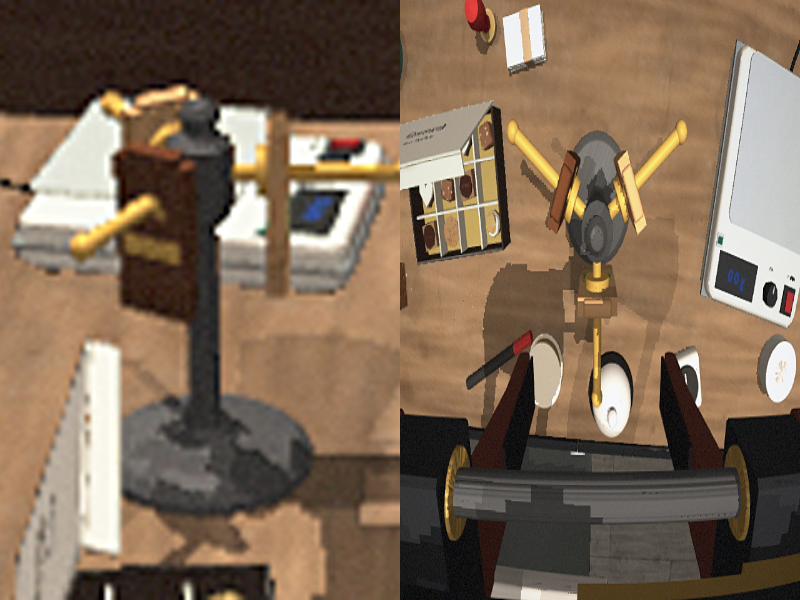

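The plaque hangs upright: in the side crop it spans columns 266–290 beside the collar at 262. The branch still points at the robot. One quick numeric check of the gap to the collar before handing in.

Run:
```python
from h import *
s=r.snapshot("side")
f=s["frame"].astype(int)
for v in (212,225,232): print(v,[tuple(f[v,c]) for c in range(329,342)])
for n,x in(("collar",.5396),("front if home",.5296),("10mm off",.5196)): print(n,proj(s,[[x,-.098,z] for z in(.18,.156,.12)]).round(1).tolist())
print("axis",proj(s,[.572,-.1165,.196]))
print(r.sense()["clock"])
```

```text
212 [(np.int64(244), np.int64(236), np.int64(209)), (np.int64(238), np.int64(234), np.int64(214)), (np.int64(232), np.int64(188), np.int64(115)), (np.int64(235), np.int64(178), np.int64(82)), (np.int64(157), np.int64(117), np.int64(66)), (np.int64(124), np.int64(92), np.int64(65)), (np.int64(124), np.int64(94), np.int64(65)), (np.int64(122), np.int64(92), np.int64(62)), (np.int64(132), np.int64(95), np.int64(58)), (np.int64(247), np.int64(252), np.int64(230)), (np.int64(253), np.int64(255), np.int64(247)), (np.int64(250), np.int64(252), np.int64(241)), (np.int64(248), np.int64(251), np.int64(240))]
225 [(np.int64(251), np.int64(250), np.int64(242)), (np.int64(253), np.int64(253), np.int64(244)), (np.int64(240), np.int64(242), np.int64(230)), (np.int64(203), np.int64(230), np.int64(206)), (np.int64(124), np.int64(124), np.int64(96)), (np.int64(120), np.int64(90), np.int64(57)), (np.int64(124), np.int64(90), np.int64(62)), (np.int64(130), np.int64(93), np.int64(59)), (np.int64(122), np.int64(107), np.int64(71)), (np.int64(62), np.int64(60), np.int64(48)), (np.int64(43), np.int64(42), n
[... 228 characters left out ...]
6), np.int64(128)), (np.int64(148), np.int64(144), np.int64(132)), (np.int64(127), np.int64(101), np.int64(81)), (np.int64(114), np.int64(84), np.int64(52)), (np.int64(105), np.int64(83), np.int64(57)), (np.int64(96), np.int64(70), np.int64(46)), (np.int64(133), np.int64(101), np.int64(70)), (np.int64(159), np.int64(148), np.int64(136)), (np.int64(154), np.int64(146), np.int64(134)), (np.int64(155), np.int64(140), np.int64(131)), (np.int64(153), np.int64(145), np.int64(129))]
collar [[332.5, 209.2], [332.5, 218.7], [332.6, 232.5]]
front if home [[336.8, 209.3], [336.8, 218.8], [336.8, 232.6]]
10mm off [[341.1, 209.4], [341.0, 218.9], [340.9, 232.7]]
axis [[319.24808307 199.63468889]]
56.3083
```

```bash
python3 -c "
from station import r
print(r.hand_in())"
```

```text
the job is handed in; nothing more can be done
None
```

I handed the job in at about 56 s: the free branch was held against its stop at about 7 N, and the green-band plaque was pressed home at about 7.5 N and released. It hangs upright within about 2 mm of the collar, with the branch still at its stop; the hand-in returned no verdict, and I made no measured check of the bystanders.

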